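Set the rivet of a puppet link on the bench press

ROBOT

A 6-joint arm with a two-finger parallel gripper is mounted at the origin on the work surface. World frame = base frame: x ahead of the robot, y to its left, z up, the work surface at z = 0. Lengths are in m, angles in rad, forces in N, time in s.
With the tool pointing down it reaches from about 0.35 to 0.85 m from the base axis. Payload 8.1 kg.
Tool frame: the origin (TCP) lies at the very end of the fingers, on their centre line; the grasp point (between the pads) lies 19 mm behind it; z points along the fingers, y is the line along which they close (so a half turn about z gives the same grasp; the last joint's range is limited). The gripper opens to 85 mm and grips with 20 to 120 N. Pads are 22 mm wide; open, the fingers measure 114 mm over their backs; the gripper's body (76 mm by 85 mm) begins 54 mm behind the grasp point. The pads swing forward as they close: fully open they stand 13 mm farther back than shut.
Start: joints at [1.233, 0.13, 1.488, -0, 1.523, -0.085], TCP at [0.15, 0.581, 0.231] pointing down, gripper open.
Joint ranges: [-2.96, 2.96], [-0.89, 2.26], [0.02, 2.5], [-1.34, 4.48], [0, 2.73], [-2.66, 2.66]. Speed limits (rad/s): [2.39, 2.39, 2.79, 3.14, 3.14, 3.14].

INTERFACE

Orientations are given as [roll, pitch, yaw] about the fixed x, y, z axes, in that order (R = Rz(yaw) Ry(pitch) Rx(roll)).
In Python, from workcell import telemetry, vision, r gives the robot as it stands.
- The arm moves only by the tool send_rows, never from a script. Its argument "deltas" is a list of rows, each an object of numbers: "x", "y", "z": the shift along the tool's x, y, z in units of 20 mm (1.0 is 20 mm); "rx", "ry", "rz": the turn, a rotation vector about the tool's x, y, z in units of 0.08 rad (1.0 is 0.08 rad); "grip": the opening, from 0 (shut) to 1 (fully open). A call has 1 to 12 rows; each row shifts and turns the commanded pose from where the row before left it, along the tool's axes as they then stand; what a row does not reach is not made up. A row lasts 1/12 s, in which the tool goes at most 41.7 mm and 7.16 degrees, less where a joint would pass 70% of its speed; a pose out of reach is approached as far as the arm can. A call with a number of a shift or a turn outside -1 to 1 is refused whole. A call with a gripper value outside its range is refused whole. The fingers move at their own pace and stop on an object; "squeeze" is the grip in N (left out, the last holds). Time passes only in rows, so rows that do not move let the fingers close. It gives the time, the measured TCP pose, the force, the opening and the grip force at its end, in the units of the state.
- telemetry.read_state(): the state, without advancing time (a new reading comes with each control period).
- vision.snapshot(name): name is "scene" or "top" or "wrist"; returns a dict with "frame" (480x640x3 uint8, red, green, blue), "z_map" (480x640 float32, m along the optical axis (not along the pixel's ray), 0 where there is no reading), "camera_matrix" (3x3 intrinsics, pixels), "pose" (4x4, takes a point from camera to world coordinates). Camera axes: x right, y up, looking along -z (the intrinsics and any distortion apply to the point x, -y, -z); pixel columns grow to the right and rows downward; lengths in m; the calibration is good to about 2 mm. A picture is of the moment at which its call begins.
- r.hand_in(): hands the job in; it is judged then, once.
The state is a dict: "time": time; "joints": joint angles; "joint_vel": joint speeds; "tau": joint torques, N m; "ee_pos": TCP position; "ee_rot": TCP orientation; "wrist_force": force on the tool from outside, world axes, zero at the start; "torque": the same for the moment, N m; "grip_width": finger opening in m; "finger_force": force on a finger pad.
Only numpy, scipy, OpenCV 4.12 (cv2) and the standard library are available. Lean on these libraries where they do the work, as an engineer would, in place of code of your own. Each camera call takes 0.05 s, during which the arm holds its last target. There are 200 camera calls.

TASK

Slide the flat aluminium link along the bed of the rivet press until its long side lies flush against the long rear fence and its rivet end is fully home against the end stop, which brings the raised rivet under the ram. Then swing the sprung lever down to its stop, hold it there a moment so that the press drives the rivet down, and let the lever spring fully back up. Leave the link where it is, home against fence and stop, and do not disturb the can, the flask or the tape roll.

Things in the scene. Friction and masses are not known exactly. Their poses are not given: they have to be found in the camera images.
- press: Fixed bench rivet press: grey C-frame on a dark steel bed. Origin on the table under the ram's axis. Own axes: z up, +x to the rear (column, fence), -x to the open front, +y the side from which the link is fed, -y towards the end stop. Flat bed, top 30 mm above the table, x -100 to +140, y -75 to +255 mm.
- fence (a point): middle of the rear fence's front face: a straight steel bar along the press's y, 282 mm long, standing 12 mm above the bed; the face is at press x = +20 mm, from y -28 to +254 mm. Axes as the press.
- end_stop (a point): point on the end stop's face (looks to +y): a steel bar along the press's x, standing 12 mm above the bed, face at press y = -28 mm, from x -20 to +32 mm. Axes as the press.
- head_front (a point): middle of the top front edge of the press head, z 190 mm. The head is 60 mm wide (y), 160 mm deep (press x -30 to +130), underside at z 125 mm; the column under it fills x 45 to 130. The lever's ears on top reach z 225 mm.
- die (a point): point on the ram's vertical axis, at the height of the link's top face on the bed (36 mm above the table). The rivet belongs here. The ram is a 20 mm steel rod with a 12 mm nose; its tip is 56 mm above the table with the lever up and comes down 17.6 mm with the lever at its stop.
- link: Loose aluminium flat bar, 40 (x) by 200 (y) by 6 (z) mm, 0.1 to 0.2 kg, on the bed. Origin: centre of its underside. y runs along its length; the rivet is on its centre line at y = -72 mm. Home: +x side against the rear fence, -y end against the end stop (origin at press x 0, y +72, z 30 mm, same yaw as the press).
- rivet_head (a point): centre of the top of the rivet's round steel head (14 mm across, 2.5 mm thick), which stands 10.5 mm above the link's top face before it is set, about 2.5 to 3 mm after.
- rivet (a joint): how far the rivet has been driven down into the link, m: 0 as it starts, 0.008 at most. It takes about 40 N, which the press gives by its leverage.
- lever (a joint): angle of the press lever, rad: 0 fully up (where its spring holds it, 0.6 rad above level), 0.85 at its bottom stop (0.25 rad below level). Pushing it down takes 4 to 12 N at the handle.
- handle (a point): centre of the lever's handle: a black cross-bar, 24 mm thick, 80 mm long along the press's y, at the end of a 16 mm round rod. It swings in the press's x-z plane, 210 mm from the pivot, and is about 324 mm above the table with the lever up, 153 mm at the stop.
- lever_pivot (a point): centre of the lever's hinge, at x +60, y 0, z 205 mm of the press; the hinge runs along the press's y.
- can: bystander: drinks can 66 mm across, 115 mm tall, origin at the centre of its underside; leave it alone.
- flask: bystander: steel flask 68 mm across, 190 mm tall, origin at the centre of its underside; leave it alone.
- tape: bystander: roll of tape lying flat, 100 mm across, 24 mm tall, origin at the centre of its underside; leave it alone.
There are look-alikes about, which are no part of the job. Of the things that look like the link, the middle-sized one is meant.

How it is judged:
On the way, in this order (a step that is already met when the one before it is completed fails the run):
1. the link lies flush against the rear fence and home against the end stop, rivet still raised, lever up (horizontal distance between rivet_head and die below 0.0035 m and angle between the y axis of link and the y axis of press, either way round below 0.025 rad and value of joint lever below 0.06 rad and value of joint rivet below 0.002 m), for 0.2 s.
2. the lever is at its stop with the link still home, and the rivet is driven down (horizontal distance between rivet_head and die below 0.0035 m and angle between the y axis of link and the y axis of press, either way round below 0.025 rad and value of joint lever above 0.81 rad and value of joint rivet above 0.0062 m), for 0.2 s.
3. the lever is back up (value of joint lever below 0.06 rad), for 0.2 s.
At the end, for the whole second after the job is handed in: The rivet is driven down by more than 6.2 mm, the lever is fully up (below 0.06 rad), and the link lies still on the bed, home: rivet within 3.5 mm of the ram's axis, link within 0.025 rad of parallel to the fence (horizontal distance between rivet_head and die below 0.0035 m and angle between the y axis of link and the y axis of press, either way round below 0.025 rad and value of joint lever below 0.06 rad and value of joint rivet above 0.0062 m and linear speed of link below 0.02 m/s and height (world z) of link below 0.033 m); the robot touches nothing.
It fails at once if the can is moved by more than 20 mm (distance of can from where it was at the start of the episode above 0.02 m).
It fails at once if the flask is moved by more than 20 mm (distance of flask from where it was at the start of the episode above 0.02 m).
It fails at once if the tape is moved by more than 20 mm (distance of tape from where it was at the start of the episode above 0.02 m).
It also fails if it takes over 72 s, if anything falls off the work surface, if the arm or the gripper's body presses on something with over 40 N, if the wrist force passes 120 N, or if a joint passes its speed limit or range.

## Working session

There is one attempt and no reset: what is moved stays moved. The work goes in short steps, Python scripts to look and compute and a tool call to move; the robot and the scene stay as the last step left them, time stands still between calls to the robot, and variables do not carry over. Pictures are saved under pics/ and viewed, at most 10 in all, crops included, and the job is handed in when it is done.

Besides the shell and the picture viewer there is one more tool, called after "Emit:" by a JSON object that holds its "method" and its "body". send_rows: Moves the arm, as the interface text tells. Shifts and turns lie within -1 to 1; 1 stands for 20 mm of shift or 0.08 rad of turn. Its arguments: {"type":"object","properties":{"deltas":{"type":"array"},"squeeze":{"type":"number"}},"required":["deltas"]}

```bash
mkdir -p pics; ls; cat > h.py <<'E'
import numpy as np, cv2
from workcell import telemetry, vision, r
def snap(n):
    s=vision.snapshot(n); np.savez(f'{n}.npz',**{k:np.asarray(v) for k,v in s.items()}); return s
def load(n): return dict(np.load(f'{n}.npz'))
def cloud(s):
    z=s['z_map']; K=s['camera_matrix']; v,u=np.mgrid[:z.shape[0],:z.shape[1]]
    p=np.stack([(u-K[0,2])/K[0,0]*z,-(v-K[1,2])/K[1,1]*z,-z,np.ones_like(z)],-1)
    return (p@s['pose'].T)[...,:3]
def ray(s,uv,h):
    K=s['camera_matrix'];P=s['pose'];u,v=uv
    d=P[:3,:3]@np.array([(u-K[0,2])/K[0,0],-(v-K[1,2])/K[1,1],-1]);o=P[:3,3]
    return o+d*(h-o[2])/d[2]
E
python3 - <<'E'
from h import *
for n in ['scene','top']:
    s=snap(n); cv2.imwrite(f'pics/{n}0.png',s['frame'][...,::-1]); print(n,s['pose'].round(3).tolist(),s['camera_matrix'].tolist(),[k for k in s])
print(telemetry.read_state())
E
```

```text
pics
scene [[0.894, -0.289, 0.344, 0.904], [0.449, 0.611, -0.652, -0.761], [-0.022, 0.737, 0.676, 1.02], [0.0, 0.0, 0.0, 1.0]] [[470.8938966055712, 0.0, 310.4876908463957], [0.0, 470.8938966055712, 239.47776163053646], [0.0, 0.0, 1.0]] ['frame', 'z_map', 'camera_matrix', 'pose']
top [[0.047, 0.977, -0.208, 0.19], [-0.999, 0.045, -0.014, 0.018], [-0.005, 0.209, 0.978, 1.556], [0.0, 0.0, 0.0, 1.0]] [[592.0604109799018, 0.0, 318.1880881137697], [0.0, 592.0604109799018, 238.3305497860452], [0.0, 0.0, 1.0]] ['frame', 'z_map', 'camera_matrix', 'pose']
{'time': 0.1, 'joints': array([ 1.23257822e+00,  1.31141999e-01,  1.48918155e+00,  1.64156033e-05,
        1.52302818e+00, -8.54338524e-02]), 'joint_vel': array([ 1.04892986e-03, -7.24489554e-04, -2.49454692e-03, -6.37012654e-05,
       -1.09145696e-03, -3.24091874e-04]), 'tau': array([ 3.96667374e-04, -5.70947671e+01, -5.01945269e+01, -1.92927100e-04,
        7.98887660e-03,  4.14695751e-05]), 'ee_pos': array([0.14988175, 0.58044808, 0.23030955]), 'ee_rot': array([-3.13984139e+00, -1.66437482e-04,  2.88880746e+00]), 'wrist_force': array([ 0.61486734, -0.49146268,  0.09091654]), 'torque': array([-0.00122528, -0.01172437, -0.02026675]), 'finger_force': 0.0, 'grip_width': 0.08518086105392603}
```

View pics/scene0.png

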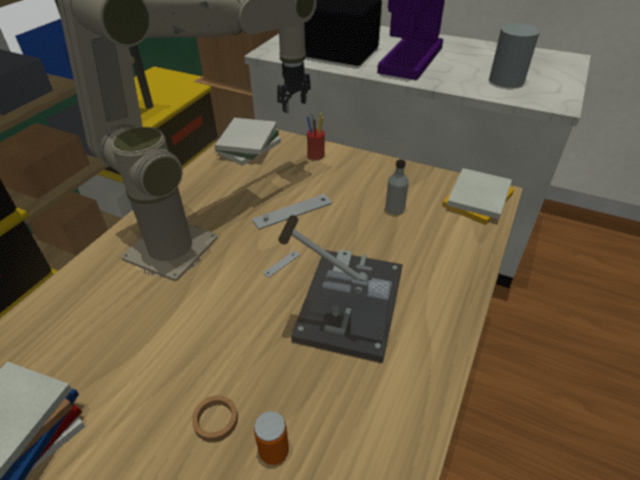

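View pics/top0.png

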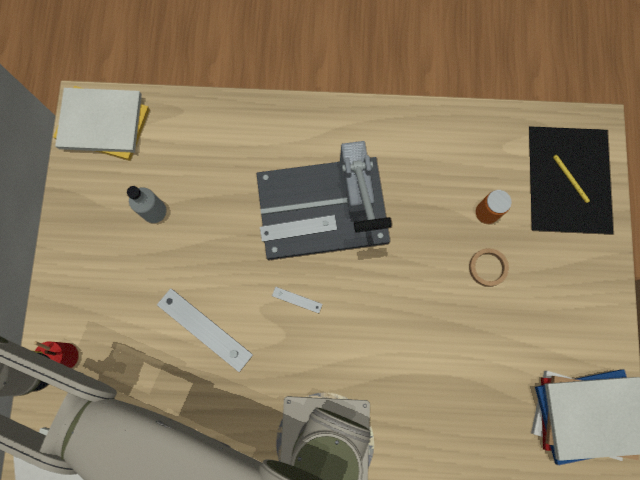

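The scene view shows the press at about (350,300), with the flask at (397,190), tape at (215,417) and can at (271,437). In the top view there are three link look-alikes: a large bar on the table at (205,330), a small one on the table at (298,300), and a middle-sized one on the press bed at (298,228). The middle-sized one fits, since it lies on the bed and is about 200 mm long. I'll confirm it in a crop and measure it.

```bash
python3 - <<'E'
from h import *
s=load('top'); f=s['frame']; 
cv2.imwrite('pics/crop1.png',cv2.resize(f[130:280,240:410],None,fx=4,fy=4,interpolation=cv2.INTER_CUBIC)[...,::-1])
P=cloud(s); hsv=cv2.cvtColor(f,cv2.COLOR_RGB2HSV)
x,y,z=P[...,0],P[...,1],P[...,2]
def rect(m,h,name):
    m=cv2.morphologyEx(m.astype(np.uint8),cv2.MORPH_OPEN,np.ones((2,2)))
    cs,_=cv2.findContours(m,cv2.RETR_EXTERNAL,cv2.CHAIN_APPROX_NONE)
    for c in sorted(cs,key=cv2.contourArea)[::-1][:3]:
        if cv2.contourArea(c)<60: continue
        w=np.array([ray(s,p[0],h)[:2] for p in c],np.float32); (cx,cy),(a,b),t=cv2.minAreaRect(w)
        print(name,'px',c[:,0].mean(0).round(),'c',round(cx,4),round(cy,4),'size',round(a*1e3),round(b*1e3),'ang',round(t,2), cv2.boxPoints(((cx,cy),(a,b),t)).round(3).tolist())
roi=np.zeros(z.shape,bool); roi[140:280,245:405]=1
print('z samples bed,link,table',z[240,330],z[180,290],z[229,298],z[300,400])
rect(roi&(abs(z-.0315)<.012)|(roi&(z>.015)&(z<.05)),.030,'bed')
bright=(hsv[...,2]>150)&(hsv[...,1]<60)
rect(roi&bright&(z<.06),.036,'link')
rect(bright&~roi&(z<.03)&(z>-.01),.006,'others')
m=roi&(z>.18)&(z<.4)
print('head/lever',m.sum())
hd=roi&(abs(z-.19)<.006); print('head top',hd.sum(),P[hd].mean(0))
hb=roi&(hsv[...,2]<45)&(z>.25); print('handle',hb.sum(),P[hb].mean(0),P[hb].min(0),P[hb].max(0))
E
```

```text
z samples bed,link,table 0.031914324569231045 0.032395415337413525 0.032599333880255044 -0.00011011808627214847
bed px [320. 216.] c 0.5975 0.0341 size 242 336 ang 10.47 [[0.4480000138282776, 0.1770000010728836], [0.5090000033378601, -0.15299999713897705], [0.746999979019165, -0.10899999737739563], [0.6859999895095825, 0.22100000083446503]]
bed px [378. 189.] c 0.6598 -0.1086 size 171 32 ang 10.54 [[0.5730000138282776, -0.1080000028014183], [0.5789999961853027, -0.14000000059604645], [0.746999979019165, -0.10899999737739563], [0.7409999966621399, -0.07699999958276749]]
link px [298. 229.] c 0.537 0.0932 size 38 201 ang 11.96 [[0.4970000088214874, 0.18700000643730164], [0.5389999747276306, -0.008999999612569809], [0.5770000219345093, -0.0010000000474974513], [0.5350000262260437, 0.19499999284744263]]
link px [311. 205.] c 0.6025 0.0636 size 10 172 ang 10.5 [[0.5820000171661377, 0.14800000190734863], [0.6129999756813049, -0.02199999988079071], [0.6230000257492065, -0.019999999552965164], [0.5920000076293945, 0.14900000393390656]]
others px [206. 331.] c 0.2637 0.3232 size 281 58 ang 54.77 [[0.1589999943971634, 0.22499999403953552], [0.20600000023841858, 0.19200000166893005], [0.36800000071525574, 0.42100000381469727], [0.32100000977516174, 0.45500001311302185]]
others px [298. 301.] c 0.3518 0.087 size 133 28 ang 72.46 [[0.3179999887943268, 0.02800000086426735], [0.3449999988079071, 0.01899999938905239], [0.38499999046325684, 0.1459999978542328], [0.3580000102519989, 0.1550000011920929]]
others px [360. 407.] c 0.0857 -0.079 size 65 36 ang 89.48 [[0.06700000166893005, -0.11100000143051147], [0.10400000214576721, -0.11100000143051147], [0.10400000214576721, -0.04699999839067459], [0.06800000369548798, -0.04699999839067459]]
head/lever 2156
head top 964 [ 0.64912803 -0.04679341  0.18999703]
handle 384 [ 0.4851995  -0.07606042  0.33656793] [ 0.18999282 -0.11505544  0.31349793] [0.50255444 0.01784483 1.55625108]
```

View pics/crop1.png

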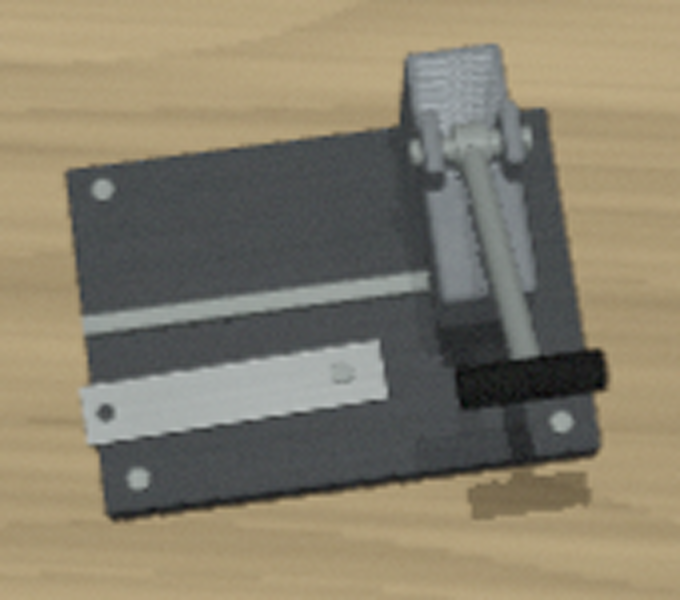

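The crop confirms the target: it is the bar on the bed, 201×~39 mm, with its rivet at crop (345,372) facing the stop. The large (58×281) and small (28×133) bars are off the press. I get a press yaw of about 0.184 and an origin near (0.596, -0.058). The measured handle agrees with where that frame predicts it. The link has to move about +31 mm in x and -87 mm in y. First I'll turn the tool so its x lies along press +y and its y along press +x, with the fingers shut.

Emit:
{"method": "send_rows", "body": {"deltas": [{"rz": 1, "grip": 0}, {"rz": 1, "grip": 0}, {"rz": 1, "grip": 0}, {"rz": 1, "grip": 0}, {"rz": 1, "grip": 0}, {"rz": 1, "grip": 0}, {"rz": 1, "grip": 0}, {"rz": 1, "grip": 0}, {"rz": 1, "grip": 0}, {"rz": 1, "grip": 0}, {"rz": 1, "grip": 0}, {"rz": 1, "grip": 0}]}}

```text
schema error: expected keys x, y, z, rx, ry, rz, grip
```

Emit:
{"method": "send_rows", "body": {"deltas": [{"rz": 0.8, "grip": 0}, {"rz": 0.7, "grip": 0}, {"rz": 0.7, "grip": 0}, {"grip": 0}, {"grip": 0}]}}

```text
schema error: expected keys x, y, z, rx, ry, rz, grip
```

```bash
cat >> h.py <<'E'
O=np.array([.596,-.0575]); psi=.184
c_,s_=np.cos(psi),np.sin(psi); Rp=np.array([[c_,s_],[-s_,c_]])
def st():
    t=telemetry.read_state(); p=Rp@(t['ee_pos'][:2]-O)
    print('t',round(t['time'],2),'press xy mm',(p*1e3).round(1),'z',round(t['ee_pos'][2]*1e3,1),'rot',t['ee_rot'].round(3),'F',t['wrist_force'].round(1),'w',round(t['grip_width'],4))
E
python3 -c "
from h import *
st()"
```

```text
t 0.1 press xy mm [-321.9  708.8] z 230.3 rot [-3.14  -0.     2.889] F [ 0.6 -0.5  0.1] w 0.0852
```

All keys are required in every row.

Emit:
{"method": "send_rows", "body": {"deltas": [{"x": 0, "y": 0, "z": 0, "rx": 0, "ry": 0, "rz": 1, "grip": 0}, {"x": 0, "y": 0, "z": 0, "rx": 0, "ry": 0, "rz": 1, "grip": 0}, {"x": 0, "y": 0, "z": 0, "rx": 0, "ry": 0, "rz": 1, "grip": 0}, {"x": 0, "y": 0, "z": 0, "rx": 0, "ry": 0, "rz": 1, "grip": 0}, {"x": 0, "y": 0, "z": 0, "rx": 0, "ry": 0, "rz": 1, "grip": 0}, {"x": 0, "y": 0, "z": 0, "rx": 0, "ry": 0, "rz": 1, "grip": 0}, {"x": 0, "y": 0, "z": 0, "rx": 0, "ry": 0, "rz": 1, "grip": 0}, {"x": 0, "y": 0, "z": 0, "rx": 0, "ry": 0, "rz": 1, "grip": 0}, {"x": 0, "y": 0, "z": 0, "rx": 0, "ry": 0, "rz": 1, "grip": 0}, {"x": 0, "y": 0, "z": 0, "rx": 0, "ry": 0, "rz": 1, "grip": 0}, {"x": 0, "y": 0, "z": 0, "rx": 0, "ry": 0, "rz": 1, "grip": 0}, {"x": 0, "y": 0, "z": 0, "rx": 0, "ry": 0, "rz": 1, "grip": 0}]}}

```text
time: 1.1
ee_pos: [0.15, 0.5806, 0.2307]
ee_rot: [-3.141, 0.001, 1.925]
wrist_force: [0.1, -0.7, -0.6]
grip_width: 0.0004
finger_force: 0.0
```

Emit:
{"method": "send_rows", "body": {"deltas": [{"x": 0, "y": 0, "z": 0, "rx": 0, "ry": 0, "rz": 0.8, "grip": 0}, {"x": 0, "y": 0, "z": 0, "rx": 0, "ry": 0, "rz": 0.7, "grip": 0}, {"x": 0, "y": 0, "z": 0, "rx": 0, "ry": 0, "rz": 0.7, "grip": 0}, {"x": 0, "y": 0, "z": 0, "rx": 0, "ry": 0, "rz": 0, "grip": 0}, {"x": 0, "y": 0, "z": 0, "rx": 0, "ry": 0, "rz": 0, "grip": 0}]}}

```text
time: 1.52
ee_pos: [0.15, 0.5807, 0.2308]
ee_rot: [-3.141, 0.001, 1.754]
wrist_force: [0.4, -0.2, 0.5]
grip_width: 0.0001
finger_force: 0.0
```

```bash
python3 -c "
from h import *
st()"
```

```text
t 1.52 press xy mm [-321.7  709. ] z 230.8 rot [-3.141e+00  1.000e-03  1.754e+00] F [ 0.4 -0.2  0.5] w 0.0001
```

Emit:
{"method": "send_rows", "body": {"deltas": [{"x": -1, "y": 0.4, "z": 0, "rx": 0, "ry": 0, "rz": 0, "grip": 0}, {"x": -1, "y": 0.4, "z": 0, "rx": 0, "ry": 0, "rz": 0, "grip": 0}, {"x": -1, "y": 0.4, "z": 0, "rx": 0, "ry": 0, "rz": 0, "grip": 0}, {"x": -1, "y": 0.4, "z": 0, "rx": 0, "ry": 0, "rz": 0, "grip": 0}, {"x": -1, "y": 0.4, "z": 0, "rx": 0, "ry": 0, "rz": 0, "grip": 0}, {"x": -1, "y": 0.4, "z": 0, "rx": 0, "ry": 0, "rz": 0, "grip": 0}, {"x": -1, "y": 0.4, "z": 0, "rx": 0, "ry": 0, "rz": 0, "grip": 0}, {"x": -1, "y": 0.4, "z": 0, "rx": 0, "ry": 0, "rz": 0, "grip": 0}, {"x": -1, "y": 0.4, "z": 0, "rx": 0, "ry": 0, "rz": 0, "grip": 0}, {"x": -1, "y": 0.4, "z": 0, "rx": 0, "ry": 0, "rz": 0, "grip": 0}, {"x": -1, "y": 0.4, "z": 0, "rx": 0, "ry": 0, "rz": 0, "grip": 0}, {"x": -1, "y": 0.4, "z": 0, "rx": 0, "ry": 0, "rz": 0, "grip": 0}]}}

```text
time: 2.52
ee_pos: [0.2882, 0.3613, 0.2312]
ee_rot: [-3.142, 0.0, 1.755]
wrist_force: [-0.1, -0.1, -0.1]
grip_width: -0.0001
finger_force: 0.0
```

Emit:
{"method": "send_rows", "body": {"deltas": [{"x": -1, "y": 0.4, "z": 0, "rx": 0, "ry": 0, "rz": 0, "grip": 0}, {"x": -1, "y": 0.4, "z": 0, "rx": 0, "ry": 0, "rz": 0, "grip": 0}, {"x": -1, "y": 0.4, "z": 0, "rx": 0, "ry": 0, "rz": 0, "grip": 0}, {"x": -1, "y": 0.4, "z": 0, "rx": 0, "ry": 0, "rz": 0, "grip": 0}, {"x": -1, "y": 0.4, "z": 0, "rx": 0, "ry": 0, "rz": 0, "grip": 0}, {"x": -1, "y": 0.4, "z": 0, "rx": 0, "ry": 0, "rz": 0, "grip": 0}, {"x": -1, "y": 0.4, "z": 0, "rx": 0, "ry": 0, "rz": 0, "grip": 0}, {"x": -1, "y": 0.4, "z": 0, "rx": 0, "ry": 0, "rz": 0, "grip": 0}, {"x": -1, "y": 0.4, "z": 0, "rx": 0, "ry": 0, "rz": 0, "grip": 0}, {"x": -1, "y": 0.4, "z": 0, "rx": 0, "ry": 0, "rz": 0, "grip": 0}, {"x": -1, "y": 0.4, "z": 0, "rx": 0, "ry": 0, "rz": 0, "grip": 0}, {"x": -1, "y": 0.4, "z": 0, "rx": 0, "ry": 0, "rz": 0, "grip": 0}]}}

```text
time: 3.52
ee_pos: [0.4261, 0.1426, 0.2313]
ee_rot: [3.141, -0.0, 1.755]
wrist_force: [0.3, 0.5, 0.0]
grip_width: 0.0002
finger_force: 0.0
```

Emit:
{"method": "send_rows", "body": {"deltas": [{"x": -1, "y": 0.4, "z": 0.5, "rx": 0, "ry": 0, "rz": 0, "grip": 0}, {"x": -1, "y": 0.4, "z": 1, "rx": 0, "ry": 0, "rz": 0, "grip": 0}, {"x": -1, "y": 0.4, "z": 1, "rx": 0, "ry": 0, "rz": 0, "grip": 0}, {"x": -1, "y": 0.4, "z": 1, "rx": 0, "ry": 0, "rz": 0, "grip": 0}, {"x": 0, "y": 0, "z": 1, "rx": 0, "ry": 0, "rz": 0, "grip": 0}, {"x": 0, "y": 0, "z": 1, "rx": 0, "ry": 0, "rz": 0, "grip": 0}, {"x": 0, "y": 0, "z": 1, "rx": 0, "ry": 0, "rz": 0, "grip": 0}, {"x": 0, "y": 0, "z": 1, "rx": 0, "ry": 0, "rz": 0, "grip": 0}, {"x": 0, "y": 0, "z": 0.5, "rx": 0, "ry": 0, "rz": 0, "grip": 0}, {"x": 0, "y": 0, "z": 0, "rx": 0, "ry": 0, "rz": 0, "grip": 0}, {"x": 0, "y": 0, "z": 0, "rx": 0, "ry": 0, "rz": 0, "grip": 0}]}}

```text
time: 4.43
ee_pos: [0.4714, 0.0708, 0.0713]
ee_rot: [-3.141, -0.0, 1.754]
wrist_force: [-0.3, 0.4, -0.3]
grip_width: 0.0
finger_force: 0.0
```

```bash
python3 -c "
from h import *
st(); s=snap('top'); cv2.imwrite('pics/t1.png',cv2.resize(s['frame'][120:300,220:420],None,fx=3,fy=3)[...,::-1])"
```

```text
t 4.43 press xy mm [-99.  148.9] z 71.3 rot [-3.141 -0.     1.754] F [-0.3  0.4 -0.3] w 0.0
```

View pics/t1.png

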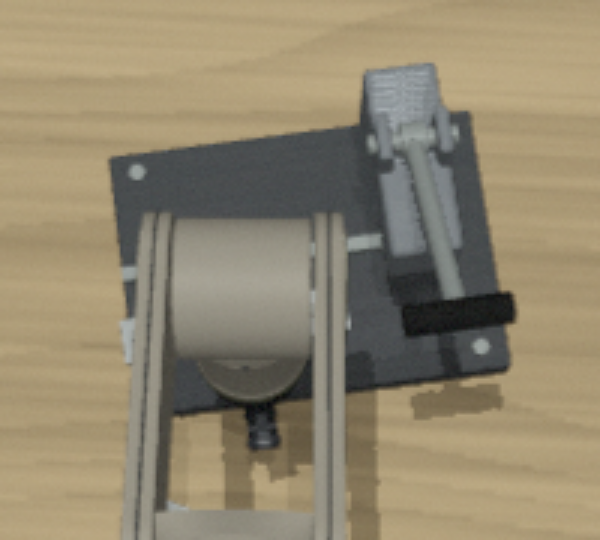

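The top view shows the tool at crop (262,425), just in front of the link, with the forearm clear of the handle at (460,312). Next I'll lower to the bed and push the link to the fence.

Emit:
{"method": "send_rows", "body": {"deltas": [{"x": 0, "y": 0, "z": 0.9, "rx": 0, "ry": 0, "rz": 0, "grip": 0}, {"x": 0, "y": 0, "z": 0.6, "rx": 0, "ry": 0, "rz": 0, "grip": 0}, {"x": 0, "y": 0, "z": 0.4, "rx": 0, "ry": 0, "rz": 0, "grip": 0}, {"x": 0, "y": 0.4, "z": 0, "rx": 0, "ry": 0, "rz": 0, "grip": 0}, {"x": 0, "y": 0.4, "z": 0, "rx": 0, "ry": 0, "rz": 0, "grip": 0}, {"x": 0, "y": 0.3, "z": 0, "rx": 0, "ry": 0, "rz": 0, "grip": 0}, {"x": 0, "y": 0.2, "z": 0, "rx": 0, "ry": 0, "rz": 0, "grip": 0}, {"x": 0, "y": 0.2, "z": 0, "rx": 0, "ry": 0, "rz": 0, "grip": 0}, {"x": 0, "y": 0.2, "z": 0, "rx": 0, "ry": 0, "rz": 0, "grip": 0}, {"x": 0, "y": 0.2, "z": 0, "rx": 0, "ry": 0, "rz": 0, "grip": 0}, {"x": 0, "y": 0.2, "z": 0, "rx": 0, "ry": 0, "rz": 0, "grip": 0}, {"x": 0, "y": 0, "z": 0, "rx": 0, "ry": 0, "rz": 0, "grip": 0}]}}

```text
time: 5.48
ee_pos: [0.5138, 0.0784, 0.0335]
ee_rot: [3.141, 0.0, 1.753]
wrist_force: [0.2, -0.1, 0.1]
grip_width: 0.0005
finger_force: 0.0
```

Emit:
{"method": "send_rows", "body": {"deltas": [{"x": 0, "y": 0.2, "z": 0, "rx": 0, "ry": 0, "rz": 0, "grip": 0}, {"x": 0, "y": 0.2, "z": 0, "rx": 0, "ry": 0, "rz": 0, "grip": 0}, {"x": 0, "y": 0.2, "z": 0, "rx": 0, "ry": 0, "rz": 0, "grip": 0}, {"x": 0, "y": 0.1, "z": 0, "rx": 0, "ry": 0, "rz": 0, "grip": 0}, {"x": 0, "y": 0, "z": 0, "rx": 0, "ry": 0, "rz": 0, "grip": 0}]}}

```text
time: 5.9
ee_pos: [0.5272, 0.0809, 0.0333]
ee_rot: [3.141, 0.0, 1.753]
wrist_force: [0.0, -0.3, -0.1]
grip_width: -0.0001
finger_force: 0.0
```

```bash
python3 -c "
from h import *
st()"
```

```text
t 5.9 press xy mm [-42.3 148.7] z 33.3 rot [3.141 0.    1.753] F [ 0.  -0.3 -0.1] w -0.0001
```

Continue in small steps until the force rises.

Emit:
{"method": "send_rows", "body": {"deltas": [{"x": 0, "y": 0.1, "z": 0, "rx": 0, "ry": 0, "rz": 0, "grip": 0}, {"x": 0, "y": 0.1, "z": 0, "rx": 0, "ry": 0, "rz": 0, "grip": 0}, {"x": 0, "y": 0.1, "z": 0, "rx": 0, "ry": 0, "rz": 0, "grip": 0}, {"x": 0, "y": 0, "z": 0, "rx": 0, "ry": 0, "rz": 0, "grip": 0}]}}

```text
time: 6.23
ee_pos: [0.5331, 0.082, 0.0334]
ee_rot: [3.141, 0.0, 1.753]
wrist_force: [-0.1, -0.5, -0.1]
grip_width: 0.0001
finger_force: 0.1
```

Emit:
{"method": "send_rows", "body": {"deltas": [{"x": 0, "y": 0.1, "z": 0, "rx": 0, "ry": 0, "rz": 0, "grip": 0}, {"x": 0, "y": 0, "z": 0, "rx": 0, "ry": 0, "rz": 0, "grip": 0}]}}

```text
time: 6.4
ee_pos: [0.5349, 0.0824, 0.0334]
ee_rot: [3.141, 0.0, 1.753]
wrist_force: [-1.0, 0.7, -0.2]
grip_width: -0.0002
finger_force: 0.4
```

Emit:
{"method": "send_rows", "body": {"deltas": [{"x": 0, "y": 0.1, "z": 0, "rx": 0, "ry": 0, "rz": 0, "grip": 0}, {"x": 0, "y": 0, "z": 0, "rx": 0, "ry": 0, "rz": 0, "grip": 0}]}}

```text
time: 6.57
ee_pos: [0.5369, 0.0827, 0.0334]
ee_rot: [3.141, 0.0, 1.753]
wrist_force: [-0.5, 0.4, -0.3]
grip_width: 0.0003
finger_force: 0.3
```

```bash
python3 -c "
from h import *
st();s=snap('scene');cv2.imwrite('pics/s1.png',cv2.resize(s['frame'][180:370,230:430],None,fx=4,fy=3.15)[...,::-1])"
```

```text
t 6.57 press xy mm [-32.4 148.7] z 33.4 rot [3.141 0.    1.753] F [-0.5  0.4 -0.3] w 0.0003
```

View pics/s1.png

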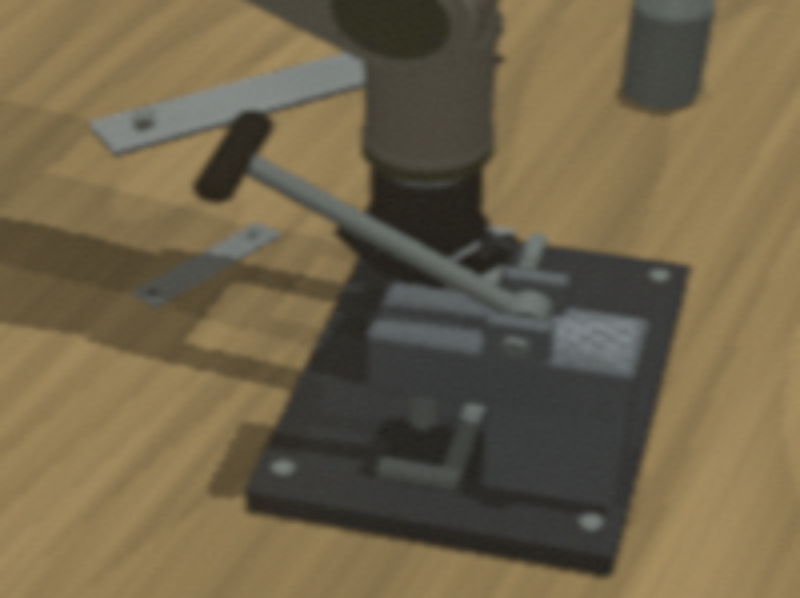

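The scene view shows the fingers beside the link, next to the fence end at crop (535,250). The contact force so far is only light sliding friction, so I'll keep going.

Emit:
{"method": "send_rows", "body": {"deltas": [{"x": 0, "y": 0.1, "z": 0, "rx": 0, "ry": 0, "rz": 0, "grip": 0}, {"x": 0, "y": 0.1, "z": 0, "rx": 0, "ry": 0, "rz": 0, "grip": 0}, {"x": 0, "y": 0.1, "z": 0, "rx": 0, "ry": 0, "rz": 0, "grip": 0}, {"x": 0, "y": 0, "z": 0, "rx": 0, "ry": 0, "rz": 0, "grip": 0}]}}

```text
time: 6.95
ee_pos: [0.543, 0.0838, 0.0334]
ee_rot: [3.141, 0.0, 1.753]
wrist_force: [-0.6, 0.2, -1.8]
grip_width: -0.0001
finger_force: 0.1
```

Emit:
{"method": "send_rows", "body": {"deltas": [{"x": 0, "y": 0.1, "z": 0, "rx": 0, "ry": 0, "rz": 0, "grip": 0}, {"x": 0, "y": 0.1, "z": 0, "rx": 0, "ry": 0, "rz": 0, "grip": 0}, {"x": 0, "y": 0, "z": 0, "rx": 0, "ry": 0, "rz": 0, "grip": 0}]}}

```text
time: 7.2
ee_pos: [0.5466, 0.0846, 0.0332]
ee_rot: [-3.141, -0.0, 1.753]
wrist_force: [-1.4, 0.2, 0.2]
grip_width: -0.0
finger_force: 0.2
```

```bash
cat >> h.py <<'E'
def linkpose():
    s=snap('top'); f=s['frame']; hsv=cv2.cvtColor(f,cv2.COLOR_RGB2HSV); z=cloud(s)[...,2]
    m=np.zeros(z.shape,np.uint8); m[140:280,245:405]=1
    m&=((hsv[...,2]>150)&(hsv[...,1]<60)&(z<.06)).astype(np.uint8)
    for c in cv2.findContours(m,cv2.RETR_EXTERNAL,cv2.CHAIN_APPROX_NONE)[0]:
        if cv2.contourArea(c)<40: continue
        w=np.array([Rp@(ray(s,p[0],.036)[:2]-O) for p in c],np.float32); (a,b),(l,h),t=cv2.minAreaRect(w)
        print('press c mm',round(a*1e3,1),round(b*1e3,1),'size',round(l*1e3),round(h*1e3),'ang',round(t,1))
E
python3 -c "
from h import *
st();linkpose()"
```

```text
t 7.2 press xy mm [-22.6 148.8] z 33.2 rot [-3.141 -0.     1.753] F [-1.4  0.2  0.2] w -0.0
press c mm 2.8 202.9 size 24 38 ang 83.0
```

Emit:
{"method": "send_rows", "body": {"deltas": [{"x": 0, "y": 0.1, "z": 0, "rx": 0, "ry": 0, "rz": 0, "grip": 0}, {"x": 0, "y": 0, "z": 0, "rx": 0, "ry": 0, "rz": 0, "grip": 0}]}}

```text
time: 7.42
ee_pos: [0.5469, 0.0846, 0.0329]
ee_rot: [-3.138, -0.0, 1.753]
wrist_force: [-8.6, -1.2, 6.4]
grip_width: 0.0001
finger_force: 4.7
```

Emit:
{"method": "send_rows", "body": {"deltas": [{"x": 0, "y": 0.1, "z": 0, "rx": 0, "ry": 0, "rz": 0, "grip": 0}, {"x": 0, "y": 0, "z": 0, "rx": 0, "ry": 0, "rz": 0, "grip": 0}]}}

```text
time: 7.58
ee_pos: [0.5472, 0.0847, 0.0327]
ee_rot: [-3.134, -0.0, 1.753]
wrist_force: [-17.3, -2.2, 14.0]
grip_width: 0.0004
finger_force: 9.1
```

The force has risen to 17 N, so the link is on the fence (TCP x about -22). I'll back off and go round to the feed end.

Emit:
{"method": "send_rows", "body": {"deltas": [{"x": 0, "y": -0.6, "z": 0, "rx": 0, "ry": 0, "rz": 0, "grip": 0}, {"x": 0, "y": -0.6, "z": 0, "rx": 0, "ry": 0, "rz": 0, "grip": 0}, {"x": 1, "y": 0, "z": 0, "rx": 0, "ry": 0, "rz": 0, "grip": 0}, {"x": 1, "y": 0, "z": 0, "rx": 0, "ry": 0, "rz": 0, "grip": 0}, {"x": 1, "y": 0, "z": 0, "rx": 0, "ry": 0, "rz": 0, "grip": 0}, {"x": 1, "y": 0, "z": 0, "rx": 0, "ry": 0, "rz": 0, "grip": 0}, {"x": 1, "y": 0, "z": 0, "rx": 0, "ry": 0, "rz": 0, "grip": 0}, {"x": 1, "y": 0, "z": 0, "rx": 0, "ry": 0, "rz": 0, "grip": 0}, {"x": 1, "y": 0, "z": 0, "rx": 0, "ry": 0, "rz": 0, "grip": 0}, {"x": 1, "y": 0, "z": 0, "rx": 0, "ry": 0, "rz": 0, "grip": 0}, {"x": 0, "y": 0, "z": 0, "rx": 0, "ry": 0, "rz": 0, "grip": 0}]}}

```text
time: 8.5
ee_pos: [0.4977, 0.2413, 0.0338]
ee_rot: [3.14, -0.001, 1.755]
wrist_force: [1.1, -0.7, -0.5]
grip_width: -0.0002
finger_force: 0.0
```

```bash
python3 -c "
from h import *
st();linkpose();s=load('top');cv2.imwrite('pics/t2.png',cv2.resize(s['frame'][120:300,220:420],None,fx=3,fy=3)[...,::-1])"
```

```text
t 8.5 press xy mm [-41.9 311.8] z 33.8 rot [ 3.140e+00 -1.000e-03  1.755e+00] F [ 1.1 -0.7 -0.5] w -0.0002
press c mm 10.6 147.6 size 227 53 ang 89.8
```

View pics/t2.png

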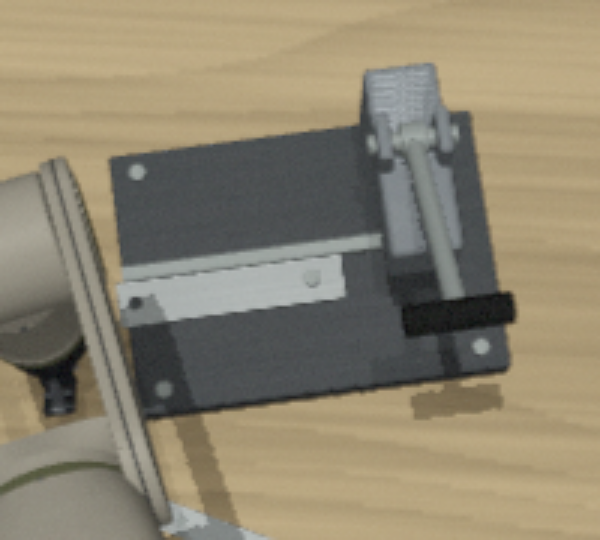

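The top view shows the link flat along the fence, with its rivet at crop (312,279), the -y end at (343,278) and the free end at (120,300). I'll now centre on the end face and push it towards the stop.

Emit:
{"method": "send_rows", "body": {"deltas": [{"x": 0, "y": 0.8, "z": 0, "rx": 0, "ry": 0, "rz": 0, "grip": 0}, {"x": 0, "y": 0.8, "z": 0, "rx": 0, "ry": 0, "rz": 0, "grip": 0}, {"x": 0, "y": 0.6, "z": 0, "rx": 0, "ry": 0, "rz": 0, "grip": 0}, {"x": -0.7, "y": 0, "z": 0, "rx": 0, "ry": 0, "rz": 0, "grip": 0}, {"x": -0.7, "y": 0, "z": 0, "rx": 0, "ry": 0, "rz": 0, "grip": 0}, {"x": -0.3, "y": 0, "z": 0, "rx": 0, "ry": 0, "rz": 0, "grip": 0}, {"x": -0.3, "y": 0, "z": 0, "rx": 0, "ry": 0, "rz": 0, "grip": 0}, {"x": -0.3, "y": 0, "z": 0, "rx": 0, "ry": 0, "rz": 0, "grip": 0}, {"x": -0.3, "y": 0, "z": 0, "rx": 0, "ry": 0, "rz": 0, "grip": 0}, {"x": -0.3, "y": 0, "z": 0, "rx": 0, "ry": 0, "rz": 0, "grip": 0}, {"x": -0.3, "y": 0, "z": 0, "rx": 0, "ry": 0, "rz": 0, "grip": 0}, {"x": 0, "y": 0, "z": 0, "rx": 0, "ry": 0, "rz": 0, "grip": 0}]}}

```text
time: 9.55
ee_pos: [0.5528, 0.1822, 0.0333]
ee_rot: [-3.141, 0.0, 1.752]
wrist_force: [0.0, -0.4, -0.3]
grip_width: 0.0004
finger_force: 0.0
```

Emit:
{"method": "send_rows", "body": {"deltas": [{"x": -0.3, "y": 0, "z": 0, "rx": 0, "ry": 0, "rz": 0, "grip": 0}, {"x": -0.3, "y": 0, "z": 0, "rx": 0, "ry": 0, "rz": 0, "grip": 0}, {"x": -0.3, "y": 0, "z": 0, "rx": 0, "ry": 0, "rz": 0, "grip": 0}, {"x": -0.3, "y": 0, "z": 0, "rx": 0, "ry": 0, "rz": 0, "grip": 0}, {"x": -0.3, "y": 0, "z": 0, "rx": 0, "ry": 0, "rz": 0, "grip": 0}, {"x": -0.3, "y": 0, "z": 0, "rx": 0, "ry": 0, "rz": 0, "grip": 0}, {"x": -0.2, "y": 0, "z": 0, "rx": 0, "ry": 0, "rz": 0, "grip": 0}, {"x": -0.2, "y": 0, "z": 0, "rx": 0, "ry": 0, "rz": 0, "grip": 0}, {"x": -0.2, "y": 0, "z": 0, "rx": 0, "ry": 0, "rz": 0, "grip": 0}, {"x": 0, "y": 0, "z": 0, "rx": 0, "ry": 0, "rz": 0, "grip": 0}]}}

```text
time: 10.38
ee_pos: [0.5616, 0.1351, 0.0333]
ee_rot: [3.141, 0.0, 1.752]
wrist_force: [0.0, -0.6, -0.2]
grip_width: 0.0001
finger_force: 0.2
```

```bash
python3 -c "
from h import *
st();linkpose()"
```

```text
t 10.38 press xy mm [  1.4 195.7] z 33.3 rot [3.141 0.    1.752] F [ 0.  -0.6 -0.2] w 0.0001
press c mm 3.5 59.7 size 76 38 ang 89.9
press c mm 31.5 66.5 size 65 11 ang 90.0
```

Emit:
{"method": "send_rows", "body": {"deltas": [{"x": -0.15, "y": 0, "z": 0, "rx": 0, "ry": 0, "rz": 0, "grip": 0}, {"x": -0.15, "y": 0, "z": 0, "rx": 0, "ry": 0, "rz": 0, "grip": 0}, {"x": -0.1, "y": 0, "z": 0, "rx": 0, "ry": 0, "rz": 0, "grip": 0}, {"x": 0, "y": 0, "z": 0, "rx": 0, "ry": 0, "rz": 0, "grip": 0}]}}

```text
time: 10.77
ee_pos: [0.5629, 0.1278, 0.0333]
ee_rot: [3.142, 0.0, 1.753]
wrist_force: [0.0, 0.7, 0.0]
grip_width: 0.0
finger_force: 0.1
```

Emit:
{"method": "send_rows", "body": {"deltas": [{"x": -0.1, "y": 0, "z": 0, "rx": 0, "ry": 0, "rz": 0, "grip": 0}, {"x": -0.1, "y": 0, "z": 0, "rx": 0, "ry": 0, "rz": 0, "grip": 0}, {"x": 0, "y": 0, "z": 0, "rx": 0, "ry": 0, "rz": 0, "grip": 0}]}}

```text
time: 11.02
ee_pos: [0.5636, 0.1239, 0.0333]
ee_rot: [-3.142, 0.0, 1.753]
wrist_force: [0.7, 1.3, -0.1]
grip_width: -0.0002
finger_force: 0.3
```

Emit:
{"method": "send_rows", "body": {"deltas": [{"x": -0.1, "y": 0, "z": 0, "rx": 0, "ry": 0, "rz": 0, "grip": 0}, {"x": 0, "y": 0, "z": 0, "rx": 0, "ry": 0, "rz": 0, "grip": 0}]}}

```text
time: 11.18
ee_pos: [0.5639, 0.122, 0.0333]
ee_rot: [-3.142, 0.0, 1.753]
wrist_force: [-0.8, 0.1, 1.0]
grip_width: -0.0001
finger_force: 0.3
```

Emit:
{"method": "send_rows", "body": {"deltas": [{"x": -0.1, "y": 0, "z": 0, "rx": 0, "ry": 0, "rz": 0, "grip": 0}, {"x": 0, "y": 0, "z": 0, "rx": 0, "ry": 0, "rz": 0, "grip": 0}]}}

```text
time: 11.35
ee_pos: [0.5641, 0.1212, 0.0334]
ee_rot: [3.142, -0.002, 1.753]
wrist_force: [-1.6, 5.6, 1.6]
grip_width: 0.0
finger_force: 2.5
```

Emit:
{"method": "send_rows", "body": {"deltas": [{"x": -0.1, "y": 0, "z": 0, "rx": 0, "ry": 0, "rz": 0, "grip": 0}, {"x": 0, "y": 0, "z": 0, "rx": 0, "ry": 0, "rz": 0, "grip": 0}, {"x": 0, "y": 0, "z": 0, "rx": 0, "ry": 0, "rz": 0, "grip": 0}]}}

```text
time: 11.6
ee_pos: [0.5642, 0.1207, 0.0335]
ee_rot: [3.141, -0.004, 1.753]
wrist_force: [-2.9, 12.2, 2.4]
grip_width: -0.0001
finger_force: 5.3
```

Emit:
{"method": "send_rows", "body": {"deltas": [{"x": 0.4, "y": 0, "z": 0, "rx": 0, "ry": 0, "rz": 0, "grip": 0}, {"x": 0.6, "y": 0, "z": 0, "rx": 0, "ry": 0, "rz": 0, "grip": 0}, {"x": 1, "y": 0, "z": 0, "rx": 0, "ry": 0, "rz": 0, "grip": 0}, {"x": 0, "y": -1, "z": 0, "rx": 0, "ry": 0, "rz": 0, "grip": 0}, {"x": 0, "y": -1, "z": 0, "rx": 0, "ry": 0, "rz": 0, "grip": 0}, {"x": 0, "y": -0.5, "z": 0, "rx": 0, "ry": 0, "rz": 0, "grip": 0}, {"x": 0, "y": 0, "z": 0, "rx": 0, "ry": 0, "rz": 0, "grip": 0}]}}

```text
time: 12.18
ee_pos: [0.5058, 0.1488, 0.0325]
ee_rot: [-3.139, 0.0, 1.754]
wrist_force: [-0.8, 0.8, 0.3]
grip_width: 0.0001
finger_force: 0.0
```

```bash
python3 -c "
from h import *
st();linkpose();s=load('top');cv2.imwrite('pics/t3.png',cv2.resize(s['frame'][120:300,220:420],None,fx=3,fy=3)[...,::-1])"
```

```text
t 12.18 press xy mm [-50.9 219.3] z 32.5 rot [-3.139  0.     1.754] F [-0.8  0.8  0.3] w 0.0001
press c mm 3.6 88.5 size 133 38 ang 89.9
press c mm 31.6 92.0 size 116 10 ang 89.7
```

View pics/t3.png

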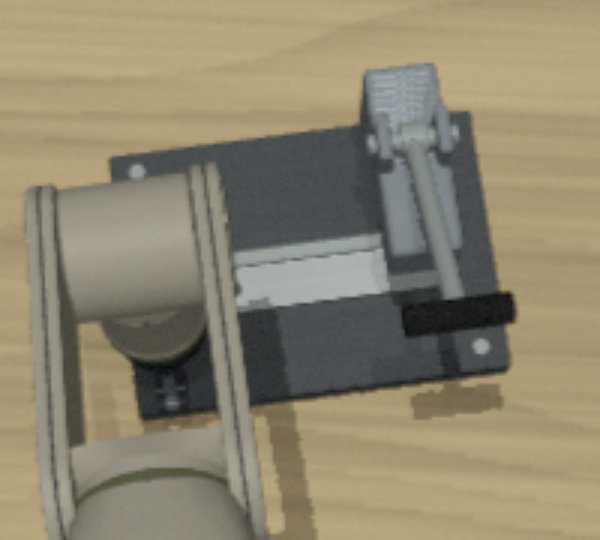

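The top view shows the link running along the fence and under the head, with its visible part ending at crop (385,275). The force at the stop was 12 N. One light side push will make it seat flush.

Emit:
{"method": "send_rows", "body": {"deltas": [{"x": -1, "y": 0, "z": 0, "rx": 0, "ry": 0, "rz": 0, "grip": 0}, {"x": -1, "y": 0, "z": 0, "rx": 0, "ry": 0, "rz": 0, "grip": 0}, {"x": -1, "y": 0, "z": 0, "rx": 0, "ry": 0, "rz": 0, "grip": 0}, {"x": -1, "y": 0, "z": 0, "rx": 0, "ry": 0, "rz": 0, "grip": 0}, {"x": 0, "y": 0.5, "z": 0, "rx": 0, "ry": 0, "rz": 0, "grip": 0}, {"x": 0, "y": 0.4, "z": 0, "rx": 0, "ry": 0, "rz": 0, "grip": 0}, {"x": 0, "y": 0.2, "z": 0, "rx": 0, "ry": 0, "rz": 0, "grip": 0}, {"x": 0, "y": 0.1, "z": 0, "rx": 0, "ry": 0, "rz": 0, "grip": 0}, {"x": 0, "y": 0.1, "z": 0, "rx": 0, "ry": 0, "rz": 0, "grip": 0}, {"x": 0, "y": 0.1, "z": 0, "rx": 0, "ry": 0, "rz": 0, "grip": 0}, {"x": 0, "y": 0, "z": 0, "rx": 0, "ry": 0, "rz": 0, "grip": 0}]}}

```text
time: 13.15
ee_pos: [0.5486, 0.0753, 0.0328]
ee_rot: [-3.137, -0.0, 1.754]
wrist_force: [-6.6, -1.2, 5.2]
grip_width: 0.0001
finger_force: 3.6
```

Emit:
{"method": "send_rows", "body": {"deltas": [{"x": 0, "y": 0.1, "z": 0, "rx": 0, "ry": 0, "rz": 0, "grip": 0}, {"x": 0, "y": 0.1, "z": 0, "rx": 0, "ry": 0, "rz": 0, "grip": 0}, {"x": 0, "y": 0, "z": 0, "rx": 0, "ry": 0, "rz": 0, "grip": 0}]}}

```text
time: 13.4
ee_pos: [0.549, 0.0755, 0.0323]
ee_rot: [-3.13, -0.0, 1.754]
wrist_force: [-25.1, -5.4, 18.0]
grip_width: -0.0001
finger_force: 12.5
```

```bash
python3 -c "
from h import *
st()"
```

```text
t 13.4 press xy mm [-21.9 139.3] z 32.3 rot [-3.13  -0.     1.754] F [-25.1  -5.4  18. ] w -0.0001
```

Seated: contact is at the same x as before (-22). I'll back off, rise and move over the handle.

Emit:
{"method": "send_rows", "body": {"deltas": [{"x": 0, "y": -0.5, "z": 0, "rx": 0, "ry": 0, "rz": 0, "grip": 0}, {"x": 0, "y": -0.7, "z": 0, "rx": 0, "ry": 0, "rz": 0, "grip": 0}, {"x": 0, "y": -0.8, "z": -0.5, "rx": 0, "ry": 0, "rz": 0, "grip": 0}, {"x": 0, "y": 0, "z": -1, "rx": 0, "ry": 0, "rz": 0, "grip": 0}, {"x": 0, "y": 0, "z": -1, "rx": 0, "ry": 0, "rz": 0, "grip": 0}, {"x": 0, "y": 0, "z": -1, "rx": 0, "ry": 0, "rz": 0, "grip": 0}, {"x": 0, "y": 0, "z": -1, "rx": 0, "ry": 0, "rz": 0, "grip": 0}, {"x": 0, "y": 0, "z": -1, "rx": 0, "ry": 0, "rz": 0, "grip": 0}, {"x": 0, "y": 0, "z": -1, "rx": 0, "ry": 0, "rz": 0, "grip": 0}, {"x": 0, "y": 0, "z": -1, "rx": 0, "ry": 0, "rz": 0, "grip": 0}, {"x": 0, "y": 0, "z": -1, "rx": 0, "ry": 0, "rz": 0, "grip": 0}, {"x": 0, "y": 0, "z": -1, "rx": 0, "ry": 0, "rz": 0, "grip": 0}]}}

```text
time: 14.4
ee_pos: [0.5145, 0.069, 0.2242]
ee_rot: [-3.141, 0.0, 1.754]
wrist_force: [0.4, 0.2, -0.3]
grip_width: 0.0002
finger_force: 0.0
```

Emit:
{"method": "send_rows", "body": {"deltas": [{"x": 0, "y": 0, "z": -1, "rx": 0, "ry": 0, "rz": 0, "grip": 0}, {"x": 0, "y": 0, "z": -1, "rx": 0, "ry": 0, "rz": 0, "grip": 0}, {"x": 0, "y": 0, "z": -1, "rx": 0, "ry": 0, "rz": 0, "grip": 0}, {"x": 0, "y": 0, "z": -1, "rx": 0, "ry": 0, "rz": 0, "grip": 0}, {"x": 0, "y": 0, "z": -1, "rx": 0, "ry": 0, "rz": 0, "grip": 0}, {"x": 0, "y": 0, "z": -1, "rx": 0, "ry": 0, "rz": 0, "grip": 0}, {"x": 0, "y": 0, "z": -1, "rx": 0, "ry": 0, "rz": 0, "grip": 0}, {"x": 0, "y": 0, "z": 0, "rx": 0, "ry": 0, "rz": 0, "grip": 0}, {"x": 0, "y": 0, "z": 0, "rx": 0, "ry": 0, "rz": 0, "grip": 0}]}}

```text
time: 15.15
ee_pos: [0.5153, 0.0689, 0.3645]
ee_rot: [3.139, 0.0, 1.753]
wrist_force: [0.1, -0.5, -0.3]
grip_width: -0.0001
finger_force: 0.0
```

```bash
python3 -c "
from h import *
st()"
```

```text
t 15.15 press xy mm [-56.2 139. ] z 364.5 rot [3.139 0.    1.753] F [ 0.1 -0.5 -0.3] w -0.0001
```

Emit:
{"method": "send_rows", "body": {"deltas": [{"x": -1, "y": -0.4, "z": 0, "rx": 0, "ry": 0, "rz": 0, "grip": 0}, {"x": -1, "y": -0.4, "z": 0, "rx": 0, "ry": 0, "rz": 0, "grip": 0}, {"x": -1, "y": -0.4, "z": 0, "rx": 0, "ry": 0, "rz": 0, "grip": 0}, {"x": -1, "y": -0.4, "z": 0, "rx": 0, "ry": 0, "rz": 0, "grip": 0}, {"x": -1, "y": -0.4, "z": 0, "rx": 0, "ry": 0, "rz": 0, "grip": 0}, {"x": -1, "y": -0.4, "z": 0, "rx": 0, "ry": 0, "rz": 0, "grip": 0}, {"x": -0.9, "y": -0.4, "z": 0, "rx": 0, "ry": 0, "rz": 0, "grip": 0}, {"x": 0, "y": 0, "z": 0.5, "rx": 0, "ry": 0, "rz": 0, "grip": 0}, {"x": 0, "y": 0, "z": 0.5, "rx": 0, "ry": 0, "rz": 0, "grip": 0}, {"x": 0, "y": 0, "z": 0, "rx": 0, "ry": 0, "rz": 0, "grip": 0}]}}

```text
time: 15.98
ee_pos: [0.4836, -0.0765, 0.3393]
ee_rot: [-3.137, -0.003, 1.753]
wrist_force: [-0.3, 0.4, -0.0]
grip_width: -0.0001
finger_force: 0.0
```

```bash
python3 -c "
from h import *
st();s=snap('scene');cv2.imwrite('pics/s2.png',cv2.resize(s['frame'][160:370,220:430],None,fx=2.8,fy=2.8)[...,::-1])"
```

```text
t 15.98 press xy mm [-114.     1.9] z 339.3 rot [-3.137e+00 -3.000e-03  1.753e+00] F [-0.3  0.4 -0. ] w -0.0001
```

View pics/s2.png

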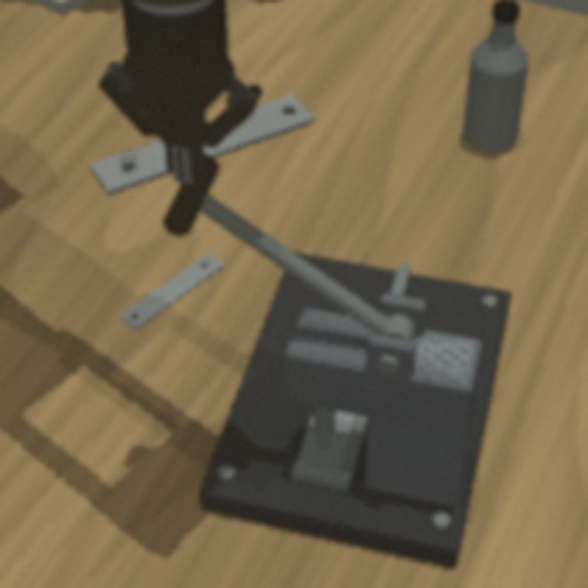

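The scene view shows the fingertip just over the handle bar at crop (190,195), and the link's rivet end under the head against the stop at (330,440). I'll press down along the handle's arc.

Emit:
{"method": "send_rows", "body": {"deltas": [{"x": 0, "y": 0.1, "z": 0.2, "rx": 0, "ry": 0, "rz": 0, "grip": 0}, {"x": 0, "y": -0.2, "z": 0.3, "rx": 0, "ry": 0, "rz": 0, "grip": 0}, {"x": 0, "y": -0.2, "z": 0.3, "rx": 0, "ry": 0, "rz": 0, "grip": 0}, {"x": 0, "y": -0.2, "z": 0.4, "rx": 0, "ry": 0, "rz": 0, "grip": 0}, {"x": 0, "y": -0.2, "z": 0.4, "rx": 0, "ry": 0, "rz": 0, "grip": 0}, {"x": 0, "y": -0.1, "z": 0.4, "rx": 0, "ry": 0, "rz": 0, "grip": 0}, {"x": 0, "y": 0, "z": 0, "rx": 0, "ry": 0, "rz": 0, "grip": 0}]}}

```text
time: 16.62
ee_pos: [0.4673, -0.0803, 0.3018]
ee_rot: [-3.139, -0.0, 1.753]
wrist_force: [-3.3, -0.2, 4.6]
grip_width: -0.0001
finger_force: 2.3
```

```bash
python3 -c "
from h import *
st()"
```

```text
t 16.62 press xy mm [-130.7    1.1] z 301.8 rot [-3.139 -0.     1.753] F [-3.3 -0.2  4.6] w -0.0001
```

Emit:
{"method": "send_rows", "body": {"deltas": [{"x": 0, "y": -0.15, "z": 0.4, "rx": 0, "ry": 0, "rz": 0, "grip": 0}, {"x": 0, "y": -0.15, "z": 0.4, "rx": 0, "ry": 0, "rz": 0, "grip": 0}, {"x": 0, "y": -0.1, "z": 0.4, "rx": 0, "ry": 0, "rz": 0, "grip": 0}, {"x": 0, "y": -0.1, "z": 0.4, "rx": 0, "ry": 0, "rz": 0, "grip": 0}, {"x": 0, "y": -0.1, "z": 0.5, "rx": 0, "ry": 0, "rz": 0, "grip": 0}, {"x": 0, "y": -0.05, "z": 0.4, "rx": 0, "ry": 0, "rz": 0, "grip": 0}, {"x": 0, "y": -0.05, "z": 0.4, "rx": 0, "ry": 0, "rz": 0, "grip": 0}, {"x": 0, "y": -0.05, "z": 0.4, "rx": 0, "ry": 0, "rz": 0, "grip": 0}, {"x": 0, "y": -0.05, "z": 0.4, "rx": 0, "ry": 0, "rz": 0, "grip": 0}, {"x": 0, "y": 0, "z": 0.5, "rx": 0, "ry": 0, "rz": 0, "grip": 0}, {"x": 0, "y": 0, "z": 0, "rx": 0, "ry": 0, "rz": 0, "grip": 0}]}}

```text
time: 17.53
ee_pos: [0.4527, -0.0835, 0.2184]
ee_rot: [-3.141, 0.001, 1.753]
wrist_force: [-3.1, -1.3, 7.8]
grip_width: -0.0002
finger_force: 3.9
```

```bash
python3 -c "
from h import *
st()"
```

```text
t 17.53 press xy mm [-145.6    0.6] z 218.4 rot [-3.141e+00  1.000e-03  1.753e+00] F [-3.1 -1.3  7.8] w -0.0002
```

Emit:
{"method": "send_rows", "body": {"deltas": [{"x": 0, "y": 0, "z": 0.4, "rx": 0, "ry": 0, "rz": 0, "grip": 0}, {"x": 0, "y": 0.05, "z": 0.4, "rx": 0, "ry": 0, "rz": 0, "grip": 0}, {"x": 0, "y": 0.05, "z": 0.4, "rx": 0, "ry": 0, "rz": 0, "grip": 0}, {"x": 0, "y": 0.05, "z": 0.4, "rx": 0, "ry": 0, "rz": 0, "grip": 0}, {"x": 0, "y": 0.05, "z": 0.4, "rx": 0, "ry": 0, "rz": 0, "grip": 0}, {"x": 0, "y": 0.05, "z": 0.3, "rx": 0, "ry": 0, "rz": 0, "grip": 0}, {"x": 0, "y": 0.05, "z": 0.2, "rx": 0, "ry": 0, "rz": 0, "grip": 0}, {"x": 0, "y": 0, "z": 0.2, "rx": 0, "ry": 0, "rz": 0, "grip": 0}, {"x": 0, "y": 0, "z": 0, "rx": 0, "ry": 0, "rz": 0, "grip": 0}]}}

```text
time: 18.28
ee_pos: [0.4593, -0.0824, 0.1657]
ee_rot: [3.141, 0.001, 1.753]
wrist_force: [-3.0, -0.6, 8.2]
grip_width: -0.0002
finger_force: 4.3
```

```bash
python3 -c "
from h import *
st()"
```

```text
t 18.28 press xy mm [-139.     0.5] z 165.7 rot [3.141e+00 1.000e-03 1.753e+00] F [-3.  -0.6  8.2] w -0.0002
```

Emit:
{"method": "send_rows", "body": {"deltas": [{"x": 0, "y": 0, "z": 0.1, "rx": 0, "ry": 0, "rz": 0, "grip": 0}, {"x": 0, "y": 0, "z": 0.1, "rx": 0, "ry": 0, "rz": 0, "grip": 0}, {"x": 0, "y": 0, "z": 0, "rx": 0, "ry": 0, "rz": 0, "grip": 0}, {"x": 0, "y": 0, "z": 0, "rx": 0, "ry": 0, "rz": 0, "grip": 0}]}}

```text
time: 18.62
ee_pos: [0.4597, -0.0824, 0.1642]
ee_rot: [3.14, 0.002, 1.753]
wrist_force: [-10.5, 1.3, 22.9]
grip_width: -0.0
finger_force: 11.1
```

Emit:
{"method": "send_rows", "body": {"deltas": [{"x": 0, "y": 0, "z": 0.1, "rx": 0, "ry": 0, "rz": 0, "grip": 0}, {"x": 0, "y": 0, "z": 0, "rx": 0, "ry": 0, "rz": 0, "grip": 0}, {"x": 0, "y": 0, "z": 0, "rx": 0, "ry": 0, "rz": 0, "grip": 0}]}}

```text
time: 18.87
ee_pos: [0.4598, -0.0825, 0.1636]
ee_rot: [3.139, 0.002, 1.753]
wrist_force: [-15.7, 3.2, 33.0]
grip_width: 0.0002
finger_force: 16.5
```

Stop reached: the force climbs steeply at z = 164 mm. I'll hold for half a second, then let the lever follow the tool back up.

Emit:
{"method": "send_rows", "body": {"deltas": [{"x": 0, "y": 0, "z": 0, "rx": 0, "ry": 0, "rz": 0, "grip": 0}, {"x": 0, "y": 0, "z": 0, "rx": 0, "ry": 0, "rz": 0, "grip": 0}, {"x": 0, "y": 0, "z": 0, "rx": 0, "ry": 0, "rz": 0, "grip": 0}, {"x": 0, "y": 0, "z": 0, "rx": 0, "ry": 0, "rz": 0, "grip": 0}, {"x": 0, "y": 0, "z": 0, "rx": 0, "ry": 0, "rz": 0, "grip": 0}, {"x": 0, "y": 0, "z": 0, "rx": 0, "ry": 0, "rz": 0, "grip": 0}]}}

```text
time: 19.37
ee_pos: [0.4598, -0.0825, 0.1636]
ee_rot: [3.139, 0.002, 1.753]
wrist_force: [-16.7, 3.9, 33.7]
grip_width: -0.0001
finger_force: 16.5
```

Emit:
{"method": "send_rows", "body": {"deltas": [{"x": 0, "y": 0, "z": -0.3, "rx": 0, "ry": 0, "rz": 0, "grip": 0}, {"x": 0, "y": -0.05, "z": -0.4, "rx": 0, "ry": 0, "rz": 0, "grip": 0}, {"x": 0, "y": -0.05, "z": -0.4, "rx": 0, "ry": 0, "rz": 0, "grip": 0}, {"x": 0, "y": -0.05, "z": -0.4, "rx": 0, "ry": 0, "rz": 0, "grip": 0}, {"x": 0, "y": -0.05, "z": -0.5, "rx": 0, "ry": 0, "rz": 0, "grip": 0}, {"x": 0, "y": -0.05, "z": -0.5, "rx": 0, "ry": 0, "rz": 0, "grip": 0}, {"x": 0, "y": -0.05, "z": -0.5, "rx": 0, "ry": 0, "rz": 0, "grip": 0}, {"x": 0, "y": 0, "z": -0.5, "rx": 0, "ry": 0, "rz": 0, "grip": 0}, {"x": 0, "y": 0.05, "z": -0.5, "rx": 0, "ry": 0, "rz": 0, "grip": 0}, {"x": 0, "y": 0.05, "z": -0.5, "rx": 0, "ry": 0, "rz": 0, "grip": 0}, {"x": 0, "y": 0.1, "z": -0.5, "rx": 0, "ry": 0, "rz": 0, "grip": 0}]}}

```text
time: 20.28
ee_pos: [0.4571, -0.0823, 0.2601]
ee_rot: [-3.141, -0.0, 1.753]
wrist_force: [1.8, -0.1, 2.4]
grip_width: 0.0001
finger_force: 1.2
```

```bash
python3 -c "
from h import *
st()"
```

```text
t 20.28 press xy mm [-141.1    1. ] z 260.1 rot [-3.141 -0.     1.753] F [ 1.8 -0.1  2.4] w 0.0001
```

Emit:
{"method": "send_rows", "body": {"deltas": [{"x": 0, "y": 0.1, "z": -0.5, "rx": 0, "ry": 0, "rz": 0, "grip": 0}, {"x": 0, "y": 0.1, "z": -0.5, "rx": 0, "ry": 0, "rz": 0, "grip": 0}, {"x": 0, "y": 0.15, "z": -0.5, "rx": 0, "ry": 0, "rz": 0, "grip": 0}, {"x": 0, "y": 0.2, "z": -0.5, "rx": 0, "ry": 0, "rz": 0, "grip": 0}, {"x": 0, "y": 0.2, "z": -0.5, "rx": 0, "ry": 0, "rz": 0, "grip": 0}, {"x": 0, "y": 0.25, "z": -0.5, "rx": 0, "ry": 0, "rz": 0, "grip": 0}, {"x": 0, "y": 0.25, "z": -0.5, "rx": 0, "ry": 0, "rz": 0, "grip": 0}, {"x": 0, "y": 0.2, "z": -0.5, "rx": 0, "ry": 0, "rz": 0, "grip": 0}, {"x": 0, "y": 0, "z": -0.7, "rx": 0, "ry": 0, "rz": 0, "grip": 0}, {"x": 0, "y": 0, "z": -1, "rx": 0, "ry": 0, "rz": 0, "grip": 0}, {"x": 0, "y": 0, "z": -1, "rx": 0, "ry": 0, "rz": 0, "grip": 0}, {"x": 0, "y": 0, "z": 0, "rx": 0, "ry": 0, "rz": 0, "grip": 0}]}}

```text
time: 21.28
ee_pos: [0.4864, -0.0774, 0.3975]
ee_rot: [3.138, 0.002, 1.753]
wrist_force: [0.0, -0.1, 1.2]
grip_width: -0.0001
finger_force: 0.0
```

Emit:
{"method": "send_rows", "body": {"deltas": [{"x": 1, "y": 0, "z": 0, "rx": 0, "ry": 0, "rz": 0, "grip": 0}, {"x": 1, "y": 0, "z": 0, "rx": 0, "ry": 0, "rz": 0, "grip": 0}, {"x": 1, "y": 0, "z": 0, "rx": 0, "ry": 0, "rz": 0, "grip": 0}, {"x": 1, "y": -1, "z": 0, "rx": 0, "ry": 0, "rz": 0, "grip": 0}, {"x": 1, "y": -1, "z": 0, "rx": 0, "ry": 0, "rz": 0, "grip": 0}, {"x": 1, "y": -1, "z": 0, "rx": 0, "ry": 0, "rz": 0, "grip": 0}, {"x": 1, "y": 0, "z": 0, "rx": 0, "ry": 0, "rz": 0, "grip": 0}, {"x": 1, "y": 0, "z": 0, "rx": 0, "ry": 0, "rz": 0, "grip": 0}, {"x": 1, "y": 0, "z": 0, "rx": 0, "ry": 0, "rz": 0, "grip": 0}, {"x": 1, "y": 0, "z": 0, "rx": 0, "ry": 0, "rz": 0, "grip": 0}, {"x": 1, "y": 0, "z": 0, "rx": 0, "ry": 0, "rz": 0, "grip": 0}, {"x": 0, "y": 0, "z": 0, "rx": 0, "ry": 0, "rz": 0, "grip": 0}]}}

```text
time: 22.28
ee_pos: [0.3859, 0.1307, 0.3927]
ee_rot: [-3.14, -0.001, 1.755]
wrist_force: [0.0, -0.6, -0.1]
grip_width: 0.0003
finger_force: 0.0
```

```bash
python3 -c "
from h import *
st();linkpose()
s=load('top');P=cloud(s);hsv=cv2.cvtColor(s['frame'],cv2.COLOR_RGB2HSV);m=np.zeros(P.shape[:2],bool);m[205:240,340:400]=1;m&=(hsv[...,2]<45)&(P[...,2]>.1);print('handle',P[m].mean(0),np.median(P[m],0))
a=cv2.resize(s['frame'][120:300,220:420],None,fx=2,fy=2);s=snap('scene');b=cv2.resize(s['frame'][190:370,230:430],None,fx=2,fy=2);cv2.imwrite('pics/f.png',np.hstack([a,b])[...,::-1])"
```

```text
t 22.28 press xy mm [-172.1  223.5] z 392.7 rot [-3.140e+00 -1.000e-03  1.755e+00] F [ 0.  -0.6 -0.1] w 0.0003
press c mm 3.6 91.8 size 140 38 ang 89.9
press c mm 31.5 97.4 size 127 11 ang 90.0
handle [ 0.48514531 -0.0760257   0.33647625] [ 0.48556097 -0.07632212  0.33374071]
```

View pics/f.png

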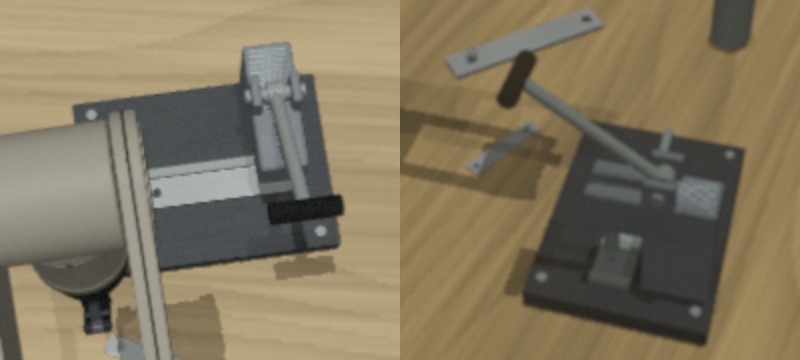

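The left half shows the lever up (the handle is back at its starting position) and the link along the fence, with its hole at (156,192). The right half shows the rivet end against the stop near (625,240). I'll check the final y from the hole.

```bash
python3 -c "
from h import *
s=load('top')
f=lambda u,v:(Rp@(ray(s,(u,v),.036)[:2]-O)*1e3).round(1)
h0=f(240+105/4,130+412/4);c0=Rp@(np.array([.537,.0932])-O)*1e3
g=cv2.cvtColor(s['frame'],cv2.COLOR_RGB2GRAY)[208:226,290:308];i=np.argwhere(g<95);print(g[4:14,3:14])
print('hole0',h0,'c0',c0.round(1),'now',f(298,216),'stop/end z.036 edge',f(220+256/2,120+178/2))
S=load('scene');F=lambda u,v:(Rp@(ray(S,(u,v),.042)[:2]-O)*1e3).round(1)
print(F(230+(625-400)/2,190+240/2))
"
```

```text
[[113 113 140 174 175 175 175 175 175 172 171]
 [110 130 135 173 172 167 167 173 175 173 172]
 [116 134 130 169 150  92 127 170 174 172 172]
 [127 136 112 132  79  77  94 140 174 174 175]
 [137 135 100 111  78  78  84 126 176 175 175]
 [144 134  95  89  81  78  94 136 173 171 173]
 [142 126 108 122 112 107 132 162 174 175 172]
 [137 116 113 143 175 176 174 175 177 174 175]
 [137 119 124 134 176 176 173 174 175 174 175]
 [140 120 122 124 174 174 174 174 173 175 173]]
hole0 [-29.9 244.7] c0 [-30.4 159. ] now [  4.4 156. ] stop/end z.036 edge [ 5.1 22.1]
[15.  28.8]
```

The hole puts the link's centre at y = 70 mm, against 72 mm for home, so it is home within measuring error. Handing in.

```bash
python3 -c "
from h import *
print(r.hand_in())"
```

```text
the job is handed in; nothing more can be done
None
```

I handed the job in at about 22 s of the 72 s allowed. The link is home against fence and stop, and the lever went to its stop, was held about 0.5 s and is back up; I judged the rivet driven from the lever reaching its stop, not by measuring it, and no verdict came back.

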